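Check the square chocolate panel with the contact thermometer

ROBOT

A 6-joint arm with a two-finger parallel gripper is mounted at the origin on the work surface. World frame = base frame: x ahead of the robot, y to its left, z up, the work surface at z = 0. Lengths are in mm, angles in degrees, forces in N, time in s.
With the tool pointing down it reaches from about 300 to 850 mm from the base axis. Payload 4.2 kg.
Tool frame: the origin (TCP) lies on the centre line of the jaws, within the pads' length; the fingertips stand 11 mm ahead of it and the grasp point (between the pads) lies 8 mm behind it; z points along the fingers, y is the direction in which the jaws open and shut (so a half turn about z gives the same grasp; the last joint's range is limited). The gripper opens to 91 mm and grips with 3 to 60 N. Pads are 32 mm wide; open, the fingers measure 118 mm over their backs; the gripper's body (76 mm by 178 mm) begins 60 mm behind the grasp point.
Start: joints at [-76.261, 18.312, 89.639, -0, 72.044, -1.146], TCP at [147.712, -555.719, 224.976] pointing down, gripper open.
Joint ranges: [-177.97, 177.97], [-48.28, 115.42], [12.27, 149.76], [-77.06, 257.06], [2.81, 150.46], [-146.56, 146.56]. Speed limits (degrees/s): [147.25, 147.25, 180, 180, 180, 180].

INTERFACE

Orientations are given as [roll, pitch, yaw] about the fixed x, y, z axes, in that order (R = Rz(yaw) Ry(pitch) Rx(roll)).
In Python, from workcell import env, grab_frame gives the robot as it stands. The module is installed in compiled form; this text tells all that it offers.
- The arm moves only by the tool arm_command, never from a script. Its argument "series" is one flat list of numbers, 6 for each row, row after row: the shift along the world's x, y, z each as a share of 400 mm, from -1 to 1, then the turn, a rotation vector about the world's x, y, z each as a share of 45 degrees, from -1 to 1. A call has 1 to 20 rows; each row shifts and turns the commanded pose from where the row before left it; what a row does not reach is not made up. A row lasts 1/12 s, in which the tool goes at most 41.7 mm and 7.16 degrees, less where a joint would pass 70% of its speed; a pose out of reach is approached as far as the arm can. A call with a number of a shift or a turn outside -1 to 1 is refused whole. A call with a gripper value outside its range is refused whole. "hand" is the opening, from 0 (shut) to 1 (fully open), set as the call begins (left out, the last holds). The fingers move at their own pace and stop on an object; "newtons" is the grip in N (left out, the last holds). Time passes only in rows, so rows that do not move let the fingers close. It gives the time, the measured TCP pose, the force and the opening at its end, in the units of the state.
- env.state(): the state, without advancing time (a new reading comes with each control period).
- grab_frame(name): name is "side" or "top" or "wrist"; returns a dict with "frame" (400x640x3 uint8, red, green, blue), "intrinsics" (3x3 intrinsics, pixels), "R" (3x3) and "t" (3): a world point X has camera coordinates R X + t; the wrist camera has in their place "tool_from_camera" (4x4, takes a point from camera to tool coordinates, whose origin is the TCP and whose axes are the flange's). Camera axes: x right, y down, z forward; pixel columns grow to the right and rows downward; lengths in mm; the calibration is good to about 2 mm. The wrist camera is an equidistant fisheye: a pixel r from the principal point sees the ray r / f radians off the axis. A picture is of the moment at which its call begins: read the wrist's pose just before it. There is no depth.
- env.job_done(): hands the job in, once; it reports no verdict.
The state is a dict: "time_s": time; "qpos": joint angles; "qvel": joint speeds; "effort": joint torques, N m; "ee_pos": TCP position; "ee_rot": TCP orientation; "force": force on the tool from outside, world axes, zero at the start; "torque": the same for the moment, N m; "gripper_width": finger opening in mm.
Only numpy, scipy, OpenCV 4.12 (cv2) and the standard library are available. Lean on these libraries where they do the work, as an engineer would, in place of code of your own. Each camera call takes 0.05 s, during which the arm holds its last target.

TASK

Pick up the pistol-shaped contact thermometer from its mat, and press its sprung tip gently and squarely, with the spring pushed in about half way, on the middle of the chocolate in the square frame (not the round one), holding it steady there for two seconds. Then lay the thermometer gently back, flat on its mat, and let go; leave the spatula and the brush where they are.

Things in the scene. Friction and masses are not known exactly. Their poses are not given: they have to be found in the camera images.
- gun: contact thermometer, a 0.23 kg pistol lying on its side, 36 mm thick. Origin on the underside below the barrel's axis, at the best place to grip across the barrel's flat 42 mm width. x along the barrel to the probe, z up as it lies. Grey barrel: x -80 to +35, y -21 to +21 mm, axis at z = 18. Black handle: from the barrel's rear towards -y (x -95 to -45, to y = -112). Steel tube, 18 mm thick: x 35 to 60
- probe_tip (a point): middle of the probe's flat brass end (18 mm diameter), on the barrel's axis: at x = 85, y = 0, z = 18 mm of the gun while the spring is relaxed; it moves back with the spring
- plunger (a joint): how far the sprung probe is pushed in (m): 0 relaxed, 0.016 at its stop. Spring: 2 N before it starts to move, then 0.25 N per mm (4 N at half way, 6 N at the stop)
- gun_mid (a point): point on the underside of the gun between barrel and handle (x = 0, y = -45 mm of the gun), a mark for where it lies
- panel: square frame, open in front: aluminium bars 8 mm wide, 116 mm square outside, 100 inside, 46 deep, fixed on a leaning steel easel. Origin: middle of the opening in the plane of the bars' front edges, 125 mm above the table. z points squarely out of the frame, to the robot's side and 30 degrees above the level; x up the slope (60 degrees from the level), y across
- panel_middle (a point): middle of the square frame's opening (the panel's origin). The chocolate slab fills the frame parallel to its front but sunk behind this point by an amount that differs each time and is not told, 4 to 32 mm: feel for it. It does not give way under the probe
- easel: steel easel of the square frame; origin under the frame's middle, on the table. Base 150 x 150 mm (x -40 to +110); its sloping back plate, 130 mm wide and 46 mm behind the frame's front, reaches 80 mm up the slope from the frame's middle, about 220 mm above the table
- panel_round_mark (a point): middle of the opening of the round frame (not wanted; an obstacle, the same easel as the square one)
- mat: the thin white silicone mat, 260 x 220 x 4 mm, on which the thermometer lies; origin at the centre of its underside, z up
- spatula: spatula, 200 mm long, flat on the table; leave it alone
- brush: pastry brush, 170 mm long, flat on the table; leave it alone
Things that resemble listed ones, but are neither listed nor needed, are in the scene too. Leave any purple look-alike of the gun alone.

How it is judged (in metres and radians):
On the way:
1. tip held steady on the chocolate in the square frame for 1.5 s: within 15 mm of the middle each way, barrel within 8 degrees of square, spring pushed in 4 to 12 mm (x of probe_tip in the frame of panel between -0.015 and 0.015 m and y of probe_tip in the frame of panel between -0.015 and 0.015 m and z of probe_tip in the frame of panel below -0.003 m and angle between the x axis of gun and the z axis of panel, either way round below 0.14 rad and value of joint plunger between 0.004 and 0.012 m and contact force between gun and panel above 1 N and linear speed of gun below 0.015 m/s and angular speed of gun below 0.15 rad/s), for 1.5 s.
At the end, for the whole second after the job is handed in: the thermometer lies flat (within 7 degrees, same side up as before) and at rest on its mat, its gun_mid mark within 70 mm (along x) and 60 mm (along y) of the mat's centre, spring relaxed, and the gripper has let go of it (x of gun_mid in the frame of mat between -0.07 and 0.07 m and y of gun_mid in the frame of mat between -0.06 and 0.06 m and z of gun in the frame of mat below 0.008 m and angle between gun's own z axis and vertical below 0.12 rad and linear speed of gun below 0.02 m/s and value of joint plunger below 0.002 m and contact force between the fingers and gun below 0.1 N); the robot touches nothing.
It fails at once if the thermometer was rammed on the square frame or the chocolate (over 15 N) (contact force between gun and panel above 15 N).
It fails at once if the thermometer was dropped (falling free faster than 0.5 m/s) (contact force between the fingers and gun below 0.1 N and linear speed of gun above 0.5 m/s).
It fails at once if a bystander was moved by over 30 mm (distance of any of spatula, brush from where it was at the start of the episode above 0.03 m).
It also fails if it takes over 70 s, if anything falls off the work surface, if the arm or the gripper's body presses on something with over 40 N, if the wrist force passes 120 N, or if a joint passes its speed limit or range.

## Working session

There is one attempt and no reset: what is moved stays moved. The work goes in short steps, Python scripts to look and compute and a tool call to move; the robot and the scene stay as the last step left them, time stands still between calls to the robot, and variables do not carry over. Pictures are saved under pics/ and viewed, and the job is handed in when it is done.

Besides the shell and the picture viewer there is one more tool, called as name(argument=value, ...) on one line, values as JSON. arm_command: Moves the arm, as the interface text tells. Shift numbers are shares of 400 mm and turn numbers shares of 45 degrees, none past 1 either way. Its arguments: {"type":"object","properties":{"series":{"type":"array"},"hand":{"type":"number"},"newtons":{"type":"number"}},"required":["series"]}

```bash
mkdir -p pics
python3 - <<'E'
from workcell import env, grab_frame
import cv2, numpy as np
print(env.state())
for n in ["side","top","wrist"]:
    d=grab_frame(n); cv2.imwrite(f"pics/{n}0.png",cv2.cvtColor(d["frame"],cv2.COLOR_RGB2BGR))
    print(n,{k:np.round(v,3).tolist() for k,v in d.items() if k!="frame"})
E
```

```text
{'time_s': 0.0, 'qpos': array([-7.62612598e+01,  1.83518881e+01,  8.97081179e+01,  1.14660858e-03,
        7.20434239e+01, -1.14518246e+00]), 'qvel': array([-0.10772411, -0.01860567,  0.04692158,  0.03047026,  0.01182091,
       -0.0589729 ]), 'effort': array([ 5.06013093e-04, -4.12464666e+01, -2.31971669e+01,  7.27018621e-02,
        4.57381003e-02, -1.47518658e-04]), 'ee_pos': array([ 147.59089404, -555.21992225,  224.10619179]), 'ee_rot': array([-1.79896612e+02, -3.15703742e-03,  1.48835653e+01]), 'force': array([-0.79962225, -0.42642397, -0.31833522]), 'torque': array([ 0.0110537 , -0.06601156,  0.0328289 ]), 'gripper_width': 90.8362663317174}
side {'intrinsics': [[489.096, 0.0, 312.79], [0.0, 489.096, 193.79], [0.0, 0.0, 1.0]], 'R': [[-0.999, -0.049, -0.018], [-0.027, 0.781, -0.624], [0.045, -0.623, -0.781]], 't': [521.026, 116.639, 1661.752]}
top {'intrinsics': [[432.427, 0.0, 314.517], [0.0, 432.427, 202.54], [0.0, 0.0, 1.0]], 'R': [[0.023, -1.0, -0.002], [-0.996, -0.022, -0.082], [0.082, 0.004, -0.997]], 't': [-59.928, 506.568, 1495.338]}
wrist {'intrinsics': [[309.707, 0.0, 316.795], [0.0, 309.707, 202.115], [0.0, 0.0, 1.0]], 'tool_from_camera': [[0.0, -0.963, -0.268, 75.125], [1.0, 0.0, -0.0, 0.073], [0.0, -0.268, 0.963, -159.116], [0.0, 0.0, 0.0, 1.0]]}
```

View pics/top0.png

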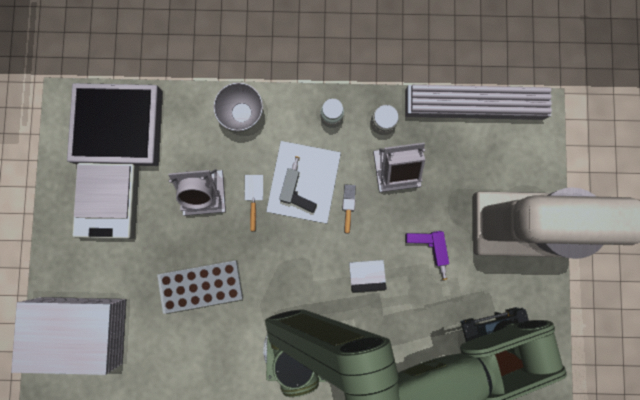

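View pics/side0.png

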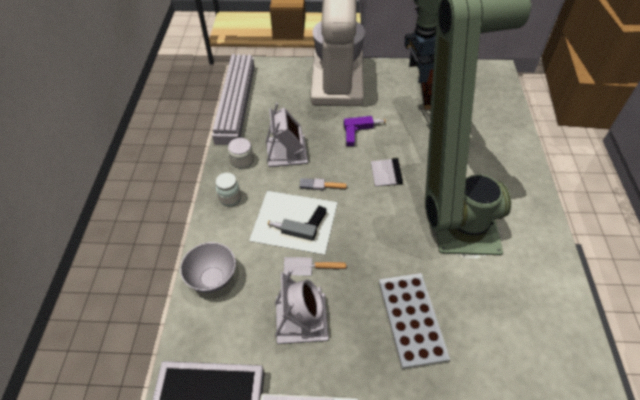

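View pics/wrist0.png

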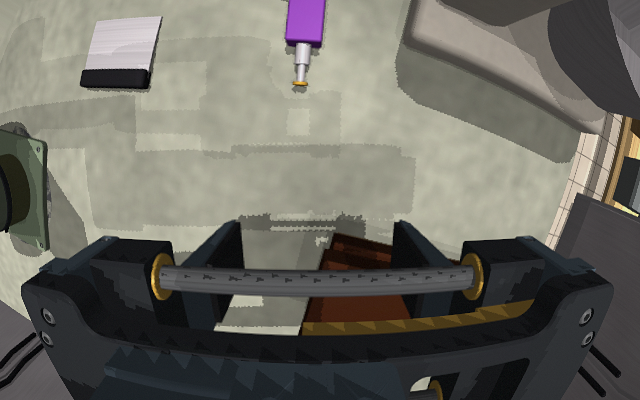

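The top view shows the mat at about (305,182) with the grey gun on it, barrel up to the tip at (296,158) and handle at (308,207). The square frame is at (404,170), the round one at (193,190). The side view agrees. The wrist camera sees only the purple look-alike and a tray. I'll zoom in on the top and side views.

```bash
cat > h.py <<'E'
from workcell import env, grab_frame
import cv2, numpy as np
from scipy.spatial.transform import Rotation as Rot
np.set_printoptions(suppress=True,precision=2)
def ray(d,uv):
    u,v=uv;K=d["intrinsics"]
    c=np.array([(u-K[0,2])/K[0,0],(v-K[1,2])/K[1,1],1.])
    if "R" in d: R=d["R"];o=-R.T@d["t"];r=R.T@c
    else:
        p=np.array([(u-K[0,2]),(v-K[1,2])])/K[0,0];th=np.hypot(*p)
        c=np.array([*(p/th*np.sin(th)),np.cos(th)]) if th>0 else np.array([0,0,1.])
        T=d["tool_from_camera"];Rw=Rot.from_euler('xyz',d["rot"],degrees=True).as_matrix()
        o=Rw@T[:3,3]+d["pos"];r=Rw@T[:3,:3]@c
    return o,r/np.linalg.norm(r)
def onz(d,uv,z):
    o,r=ray(d,uv);return o+r*(z-o[2])/r[2]
def tri(L):
    A=np.zeros((3,3));b=np.zeros(3)
    for d,uv in L:
        o,r=ray(d,uv);P=np.eye(3)-np.outer(r,r);A+=P;b+=P@o
    x=np.linalg.solve(A,b);return x,[np.linalg.norm(np.cross(x-ray(d,uv)[0],ray(d,uv)[1])) for d,uv in L]
def proj(d,X):
    X=np.asarray(X,float);K=d["intrinsics"]
    if "R" in d:
        c=d["R"]@X+d["t"];return K[:2,:2]@(c[:2]/c[2])+K[:2,2]
    T=d["tool_from_camera"];Rw=Rot.from_euler('xyz',d["rot"],degrees=True).as_matrix()
    c=T[:3,:3].T@(Rw.T@(X-d["pos"])-T[:3,3]);th=np.arctan2(np.hypot(*c[:2]),c[2])
    return K[:2,2]+K[0,0]*th*c[:2]/np.hypot(*c[:2])
def grab(n):
    s=env.state();d=grab_frame(n)
    if n=="wrist": d["pos"]=s["ee_pos"];d["rot"]=s["ee_rot"]
    return d
def save(d,name,box=None,f=1):
    im=cv2.cvtColor(d["frame"],cv2.COLOR_RGB2BGR)
    if box: x0,y0,x1,y1=box;im=im[y0:y1,x0:x1]
    cv2.imwrite(f"pics/{name}.png",cv2.resize(im,None,fx=f,fy=f,interpolation=cv2.INTER_CUBIC))
E
python3 - <<'E'
from h import *
t=grab("top");s=grab("side")
save(t,"topz",(240,130,440,240),4); save(s,"sidez",(240,100,350,260),3.7)
for n,p in dict(mat=(304,182),tip=(296,158),sq=(404,170),rnd=(193,190)).items(): print(n,onz(t,p,20))
E
```

```text
mat [579.6   -9.83  20.  ]
tip [664.5   20.58  20.  ]
sq [ 630.11 -361.55   20.  ]
rnd [542.54 380.    20.  ]
```

View pics/topz.png

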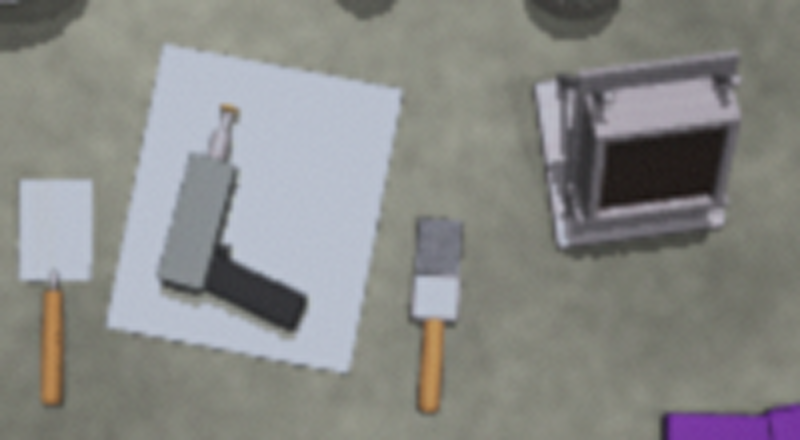

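View pics/sidez.png

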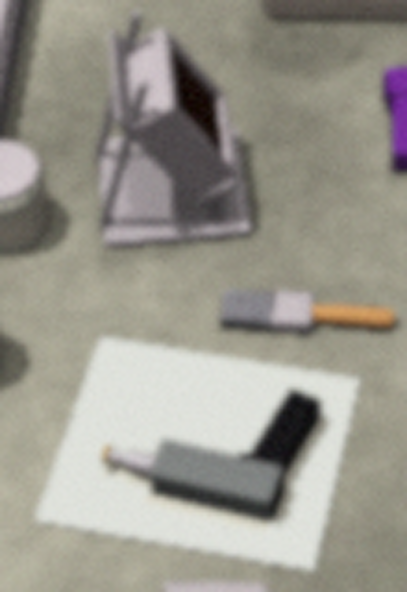

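The zoom gives a gun yaw of about -14.6° and a square frame facing roughly -x, turned about 10°. The brush is near (430,320) and the spatula near (52,290) in the zoomed image. Next I'll move above the gun to measure it with the wrist camera.

arm_command(series=[0.054,0.074,0.006,0,0,-0.033,0.054,0.074,0.006,0,0,-0.033,0.054,0.074,0.006,0,0,-0.033,0.054,0.074,0.006,0,0,-0.033,0.054,0.074,0.006,0,0,-0.033,0.054,0.074,0.006,0,0,-0.033,0.054,0.074,0.006,0,0,-0.033,0.054,0.074,0.006,0,0,-0.033,0.054,0.074,0.006,0,0,-0.033,0.054,0.074,0.006,0,0,-0.033,0.054,0.074,0.006,0,0,-0.033,0.054,0.074,0.006,0,0,-0.033,0.054,0.074,0.006,0,0,-0.033,0.054,0.074,0.006,0,0,-0.033,0.054,0.074,0.006,0,0,-0.033,0.054,0.074,0.006,0,0,-0.033,0.054,0.074,0.006,0,0,-0.033,0.054,0.074,0.006,0,0,-0.033,0.054,0.074,0.006,0,0,-0.033,0.054,0.074,0.006,0,0,-0.033], hand=1)

```text
time_s: 1.92
ee_pos: [580.4, 38.0, 273.0]
ee_rot: [180.0, 0.0, -14.9]
force: [1.0, -1.1, -0.2]
gripper_width: 91.3
```

Run:
```python
from h import *
d=grab("wrist");save(d,"w1",None,1.25);print(d["pos"],d["rot"])
import pickle;pickle.dump(d,open("w1.pkl","wb"))
```

```text
[580.4   38.04 273.  ] [179.98   0.   -14.87]
```

View pics/w1.png

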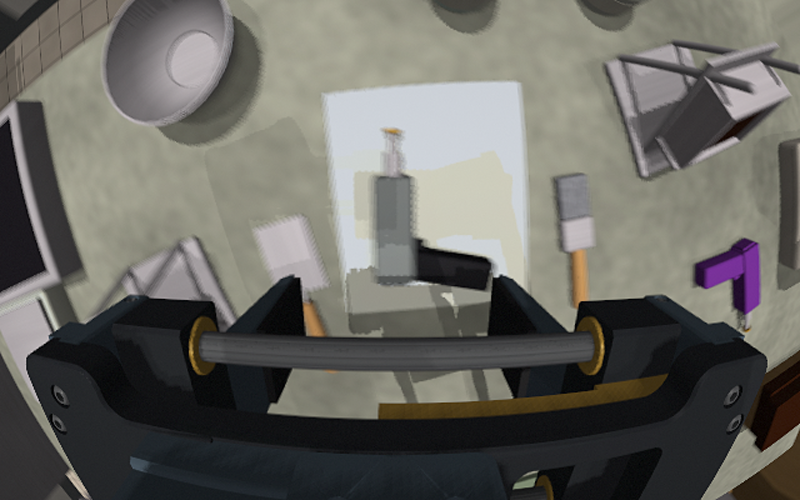

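Run:
```python
from h import *
import pickle
d=pickle.load(open("w1.pkl","rb"));save(d,"w1z",(250,60,430,250),3.1)
save(d,"w1p",(470,20,640,160),4)
```

```text
(no output)
```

View pics/w1z.png

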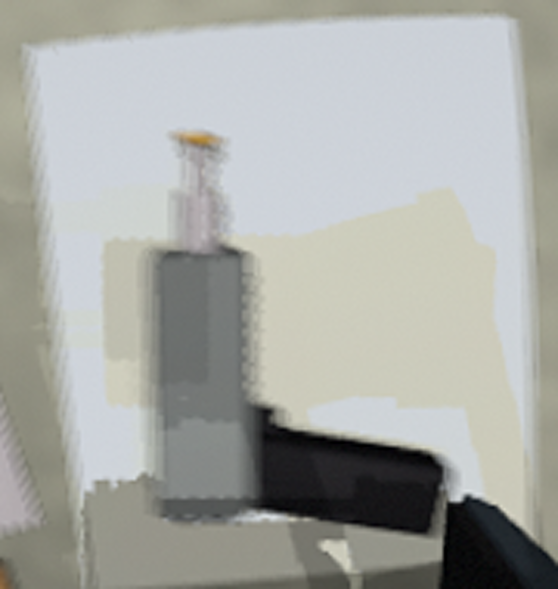

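View pics/w1p.png

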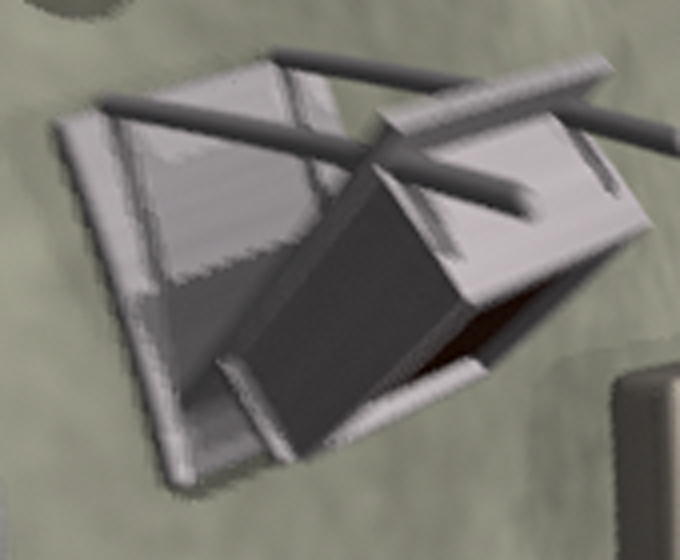

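Run:
```python
from h import *
import pickle
d=pickle.load(open("w1.pkl","rb"))
o=lambda u,v:(250+u/3.1,60+v/3.1)
P={k:onz(d,o(*p),40)[:2] for k,p in dict(fl=(160,252),fr=(241,252),rl=(165,500),rr=(258,500)).items()}
print(P); f=(P['fl']+P['fr'])/2;r=(P['rl']+P['rr'])/2
a=f-r;print(np.linalg.norm(a),np.degrees(np.arctan2(a[1],a[0])),np.linalg.norm(P['fl']-P['fr']),np.linalg.norm(P['rl']-P['rr']))
e=a/np.linalg.norm(a);print("orig from front",f-35*e,"rear",r+80*e)
tip=onz(d,o(200,136),22)[:2];print("tip",tip,"orig",tip-85*e)
s=tip-r;print("yaw tip-rear",np.degrees(np.arctan2(s[1],s[0])))
m=[onz(d,o(*p),4)[:2] for p in[(25,48),(515,18)]];print(m,np.linalg.norm(m[0]-m[1]))
t=grab("top");q=lambda u,v:(240+u/4,130+v/4)
for p in[(165,44),(402,90),(350,372),(108,326)]:print("mat",onz(t,q(*p),4)[:2])
# panel: tri of corners
s=grab("side");w=lambda u,v:(470+u/4,20+v/4);sz=lambda u,v:(240+u/3.7,100+v/3.7)
print("topL front outer", tri([(t,q(592,112)),(d,w(470,302)),(s,sz(140,135))]))
print("topR", tri([(t,q(740,92)),(d,w(650,228)),(s,sz(163,32))]))
print("botL", tri([(t,q(596,218)),(d,w(300,460)),(s,sz(220,205))]))
print("botR", tri([(t,q(716,198)),(d,w(488,370))]))
print("rodL", tri([(d,w(525,200)),(t,q(602,100))]))
```

```text
{'fl': array([629.38,  44.5 ]), 'fr': array([620.89,  12.63]), 'rl': array([526.29,  70.84]), 'rr': array([515.97,  31.98])}
106.48148647184068 -12.386299247618085 32.98259707448189 40.207119406460876
orig from front [590.95  36.07] rear [599.27  34.25]
tip [671.81  16.48] orig [588.79  34.72]
yaw tip-rear -13.048638164733132
[array([732.81,  80.64]), array([ 694.01, -136.81])] 220.8814230400877
mat [728.01  75.91]
mat [ 690.92 -137.34]
mat [437.73 -95.91]
mat [473.59 119.02]
topL front outer (array([ 641.32, -273.49,  168.13]), [np.float64(6.958438839601762), np.float64(19.46028218425964), np.float64(21.873308831491205)])
topR (array([ 648.1 , -393.13,  175.74]), [np.float64(12.518201974791586), np.float64(7.412524021852808), np.float64(6.175547080135875)])
botL (array([ 574.62, -301.23,   42.31]), [np.float64(4.056328179565335), np.float64(16.743526456240655), np.float64(19.473835861112686)])
botR (array([ 588.38, -399.93,   80.45]), [np.float64(0.5702851200278111), np.float64(0.5702851200278407)])
rodL (array([ 649.54, -283.07,  201.42]), [np.float64(2.840464781399968), np.float64(2.8404647813998087)])
```

arm_command(series=[0.006,-0.002,-0.07,0,0,0.0,0.006,-0.002,-0.07,0,0,0.0,0.006,-0.002,-0.07,0,0,0,0.006,-0.002,-0.07,0,0,0,0,0,0,0,0,0,0,0,0,0,0,0,0,0,0,0,0,0])

```text
time_s: 2.65
ee_pos: [589.9, 32.5, 162.6]
ee_rot: [-180.0, -0.1, -14.9]
force: [-0.3, 0.1, -0.6]
gripper_width: 91.2
```

Run:
```python
from h import *
d=grab("wrist");save(d,"w2",(220,0,420,260),2.3);print(d["pos"],d["rot"])
import pickle;pickle.dump(d,open("w2.pkl","wb"))
```

```text
[589.88  32.46 162.64] [-179.97   -0.13  -14.86]
```

View pics/w2.png

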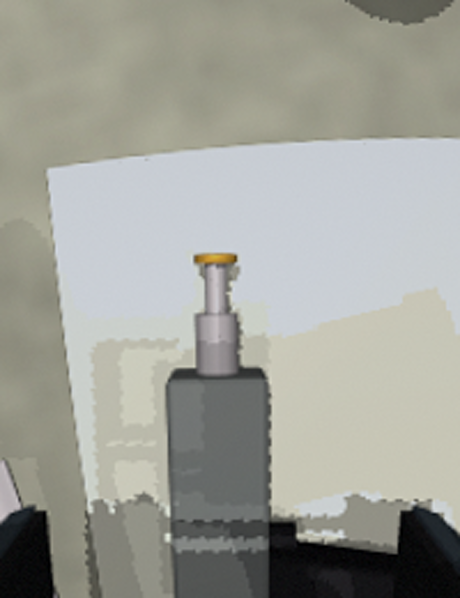

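Run:
```python
from h import *
import pickle
d=pickle.load(open("w2.pkl","rb"))
o=lambda u,v:(220+u/2.3,v/2.3)
for z in (34,40):
    P=[onz(d,o(*p),z)[:2] for p in[(167,382),(269,381),(174,590),(268,590)]]
    f=(P[0]+P[1])/2;r=(P[2]+P[3])/2;a=f-r;e=a/np.linalg.norm(a)
    print(z,np.degrees(np.arctan2(a[1],a[0])),np.linalg.norm(P[0]-P[1]),np.linalg.norm(P[2]-P[3]),f,f-35*e)
tip=onz(d,o(216,254),22)[:2];print(tip,tip-85*e)
print("tip to front-origin yaw",)
x=tip-f;print(np.degrees(np.arctan2(x[1],x[0])),np.linalg.norm(x))
```

```text
34 -14.131846869169152 41.692185461746504 41.9489807811443 [619.97  26.18] [586.03  34.73]
40 -14.131846869169154 40.823375602497435 41.07481964796148 [620.85  25.9 ] [586.91  34.45]
[670.59  13.65] [588.16  34.4 ]
tip to front-origin yaw
-13.843270332751137 51.229596068362085
```

The gun measures origin (587, 34.5), yaw -14°. In the sharp wrist picture the brass tip is at (216,257) and the barrel's front edge at row 382. I'll descend to grip height.

arm_command(series=[-0.001,0.001,-0.06,0,0,0.003,-0.001,0.001,-0.06,0,0,0.003,-0.001,0.001,-0.06,0,0,0.003,-0.001,0.001,-0.06,0,0,0.003,-0.001,0.001,-0.06,0,0,0.004,-0.001,0.001,-0.06,0,0,0.004,0,0,0,0,0,0,0,0,0,0,0,0,0,0,0,0,0,0])

```text
time_s: 3.45
ee_pos: [588.2, 35.5, 18.6]
ee_rot: [-180.0, -0.2, -13.9]
force: [0.6, 0.4, 0.4]
gripper_width: 91.2
```

arm_command(series=[0,0,0,0,0,0,0,0,0,0,0,0,0,0,0,0,0,0,0,0,0,0,0,0,0,0,0,0,0,0,0,0,0,0,0,0,0,0,0,0,0,0,0,0,0,0,0,0,0,0,0,0,0,0,0,0,0,0,0,0,0,0,0,0,0,0,0,0,0,0,0,0], hand=0, newtons=35)

```text
time_s: 4.45
ee_pos: [586.9, 35.5, 17.0]
ee_rot: [180.0, 0.0, -13.9]
force: [-1.1, -0.6, 0.5]
gripper_width: 41.9
```

arm_command(series=[0,0,0.02,0,0,0,0,0,0.08,0,0,0,0,0,0.08,0,0,0,0,0,0.085,0,0,0,0,0,0.085,0,0,0,0,0,0.085,0,0,0,0,0,0.085,0,0,0,0,0,0.08,0,0,0,-0.037,-0.0875,0,0,0,0.0435,-0.037,-0.0875,0,0,0,0.0435,-0.037,-0.0875,0,0,0,0.0435,-0.037,-0.0875,0,0,0,0.0435,-0.037,-0.0875,0,0,0,0.0435,-0.037,-0.0875,0,0,0,0.0435,-0.037,-0.0875,0,0,0,0.0435,-0.037,-0.0875,0,0,0,0.0435,-0.037,-0.0875,0,0,0,0.0435,-0.037,-0.0875,0,0,0,0.0435,-0.037,-0.0875,0,0,0,0.0435,-0.037,-0.0875,0,0,0,0.0435])

```text
time_s: 6.12
ee_pos: [407.9, -385.7, 257.2]
ee_rot: [-180.0, 0.0, 9.7]
force: [0.3, -0.1, -2.1]
gripper_width: 41.8
```

arm_command(series=[0,0,0,0,0,0,0,0,0,0,0,0,0,0,0,0,0,0,0,0,0,0,0,0])

```text
time_s: 6.45
ee_pos: [409.6, -383.4, 257.0]
ee_rot: [-180.0, -0.0, 9.6]
force: [-0.1, -0.1, -2.4]
gripper_width: 41.5
```

Run:
```python
from h import *
import pickle
d=grab("wrist");save(d,"w3",None,1.25);print(d["pos"],d["rot"],env.state()["force"])
pickle.dump(d,open("w3.pkl","wb"))
t=grab("top");s=grab("side");pickle.dump((t,s),open("ts3.pkl","wb"))
save(t,"t3",(340,120,540,260),4);save(s,"s3",(220,60,420,260),3)
```

```text
[ 409.58 -383.38  256.98] [-179.96   -0.      9.63] [-0.72 -0.39 -2.02]
```

View pics/w3.png

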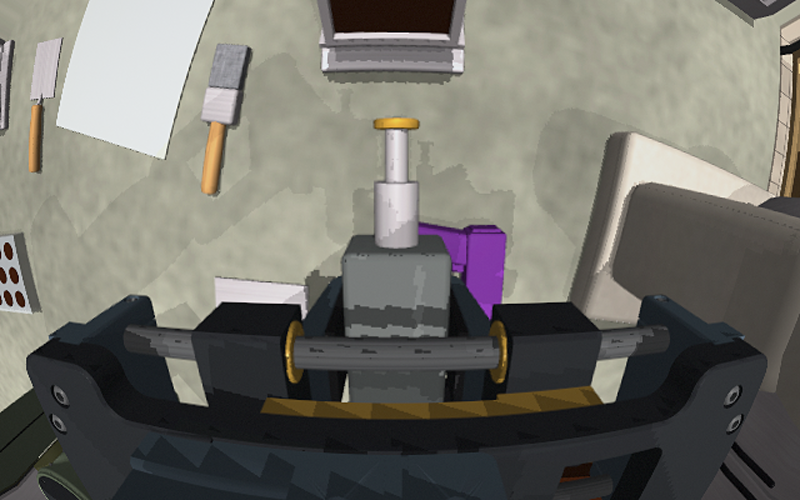

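View pics/s3.png

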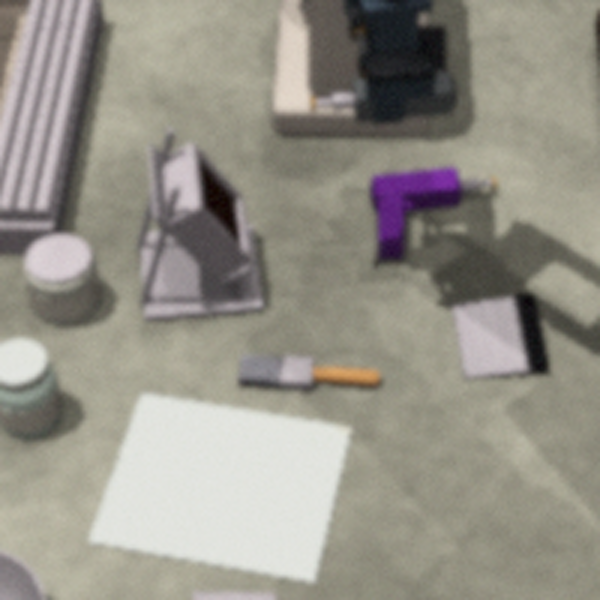

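The wrist view shows the gun straight in the jaws with the tip at (397,124), and the frame's lower bar at (392,45). The frame is cut off by the image top, so I'll go higher.

arm_command(series=[0,0,0.07,0,0,0,0,0,0.07,0,0,0,0,0,0.07,0,0,0,0,0,0.07,0,0,0,0,0,0.07,0,0,0,0,0,0,0,0,0,0,0,0,0,0,0,0,0,0,0,0,0])

```text
time_s: 7.27
ee_pos: [409.2, -383.7, 395.6]
ee_rot: [-179.9, 0.1, 9.6]
force: [0.1, 0.5, -2.7]
gripper_width: 41.7
```

Run:
```python
from h import *
import pickle
d=grab("wrist");save(d,"w4",(230,0,410,150),4);print(d["pos"],d["rot"],env.state()["force"])
pickle.dump(d,open("w4.pkl","wb"))
```

```text
[ 409.24 -383.71  395.6 ] [-179.9     0.08    9.63] [-0.36 -0.46 -2.1 ]
```

View pics/w4.png

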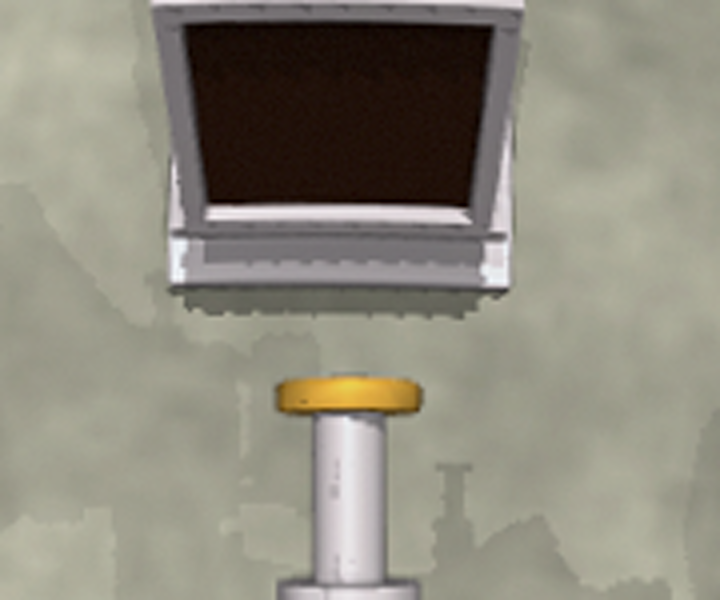

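View pics/t3.png

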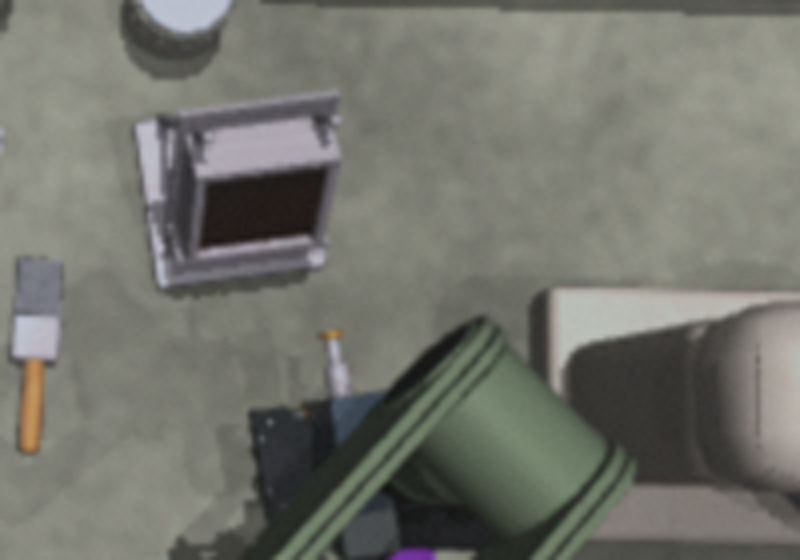

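Run:
```python
from h import *
import pickle
d=pickle.load(open("w4.pkl","rb"));o=lambda u,v:(230+u/4,v/4)
h=50*np.sin(np.radians(60));H=58*np.sin(np.radians(60))
out={}
for n,z,p in [("TL",125+H,(155,12)),("TR",125+H,(521,14)),("BL",125-H,(180,235)),("BR",125-H,(494,235)),
              ("iTL",125+h,(182,24)),("iTR",125+h,(494,24)),("iBL",125-h,(203,223)),("iBR",125-h,(473,223))]:
    out[n]=onz(d,o(*p),z);print(n,out[n])
def L(a,b):
    e=out[a]-out[b];print(a,b,np.linalg.norm(e),np.degrees(np.arctan2(e[1],e[0])))
for a,b in[("TL","TR"),("BL","BR"),("iTL","iTR"),("iBL","iBR"),("TL","BL"),("TR","BR"),("iTL","iBL"),("iTR","iBR")]:L(a,b)
print("outer mean",np.mean([out[k] for k in("TL","TR","BL","BR")],0),"inner",np.mean([out[k] for k in("iTL","iTR","iBL","iBR")],0))
T,S=pickle.load(open("ts3.pkl","rb"))
q=lambda u,v:(340+u/4,120+v/4)
for n,z,p in [("TL",125+H,(196,180)),("TR",125+H,(341,160)),("iBL",125-h,(203,249)),("iBR",125-h,(317,232)),("iTL",125+h,(203,183)),("iTR",125+h,(327,168))]: print("top",n,onz(T,q(*p),z))
# tip seen from w4, gun axis at TCP z+? 
tip=onz(d,o(350,378),395.6+8-2);print("tip",tip)
R=Rot.from_euler('xyz',d["rot"],degrees=True).as_matrix();print("tip in tool",R.T@(tip-d["pos"]))
```

```text
TL [ 620.69 -287.27  175.23]
TR [ 638.42 -398.82  175.23]
BL [ 565.03 -291.81   74.77]
BR [ 584.77 -410.29   74.77]
iTL [ 619.83 -295.12  168.3 ]
iTR [ 635.78 -391.5   168.3 ]
iBL [ 569.69 -300.84   81.7 ]
iBR [ 586.42 -401.14   81.7 ]
TL TR 112.94644176764763 99.03155333889497
BL BR 120.11436854511317 99.46076431056757
iTL iTR 97.69156429784414 99.39713873509625
iBL iBR 101.69009680894906 99.47147948778812
TL BL 114.93956211852 4.663110628182549
TR BR 114.46429638221503 12.072530400819343
iTL iBL 100.23359179065584 6.508758379969695
iTR iBR 100.14560320205261 11.055576213883436
outer mean [ 602.23 -347.05  125.  ] inner [ 602.93 -347.15  125.  ]
top TL [ 619.68 -282.47  175.23]
top TR [ 638.26 -397.24  175.23]
top iBL [ 577.26 -304.56   81.7 ]
top iBR [ 593.87 -400.68   81.7 ]
top iTL [ 618.6  -289.23  168.3 ]
top iTR [ 632.87 -387.85  168.3 ]
tip [ 494.86 -369.65  401.6 ]
tip in tool [86.76  0.44 -6.12]
```

Panel centre is (603, -347, 125) and approach yaw 9.35°; the wrist and top views agree to about 3 mm. Next is the standoff: tip 60 mm in front, nose down 30°.

arm_command(series=[0.021,0.005,-0.063,-0.0135,0.0822,-0.001,0.021,0.005,-0.063,-0.0135,0.0822,-0.001,0.021,0.005,-0.063,-0.0135,0.0822,-0.001,0.021,0.005,-0.063,-0.0135,0.0822,-0.001,0.021,0.005,-0.063,-0.0135,0.0822,-0.001,0.021,0.005,-0.063,-0.0135,0.0822,-0.001,0.021,0.005,-0.063,-0.0135,0.0822,-0.001,0.021,0.005,-0.063,-0.0135,0.0822,-0.001,0,0,0,0,0,0,0,0,0,0,0,0,0,0,0,0,0,0,0,0,0,0,0,0])

```text
time_s: 8.32
ee_pos: [476.2, -369.2, 197.6]
ee_rot: [179.9, 29.8, 9.1]
force: [-0.2, -0.0, -1.9]
gripper_width: 41.9
```

```bash
cat >> h.py <<'E'
PC=np.array([603.3,-346.8,125.]);yw=np.radians(9.35)
def panelR():
    a=np.array([np.cos(np.pi/6)*np.cos(yw),np.cos(np.pi/6)*np.sin(yw),-.5]);z=-a
    x=np.array([.5*np.cos(yw),.5*np.sin(yw),np.cos(np.pi/6)]);y=np.cross(z,x)
    return np.c_[x,y,z]
def tipinfo(tl=(85.5,0,-5)):
    s=env.state();R=Rot.from_euler('xyz',s["ee_rot"],degrees=True).as_matrix()
    tip=s["ee_pos"]+R@np.array(tl);P=panelR()
    print("t",s["time_s"],"tcp",s["ee_pos"],"rot",s["ee_rot"],"tip in panel",P.T@(tip-PC),"gunx in panel",P.T@R[:,0],"F panel",P.T@s["force"],"q",s["qpos"],"w",s["gripper_width"])
E
python3 - <<'E'
from h import *
import pickle
tipinfo()
d=grab("wrist");save(d,"w5",None,1.25);pickle.dump(d,open("w5.pkl","wb"))
s=grab("side");save(s,"s5",(200,60,400,260),3);t=grab("top");save(t,"t5",(340,120,540,260),4)
E
```

```text
t 8.3167 tcp [ 476.17 -369.24  197.62] rot [179.87  29.81   9.08] tip in panel [ 3.63 -1.83 62.62] gunx in panel [ 0. -0. -1.] F panel [-1.78  0.02 -0.79] q [-29.27  34.17  73.51 -18.19  96.12  53.5 ] w 41.94750425912998
```

View pics/w5.png

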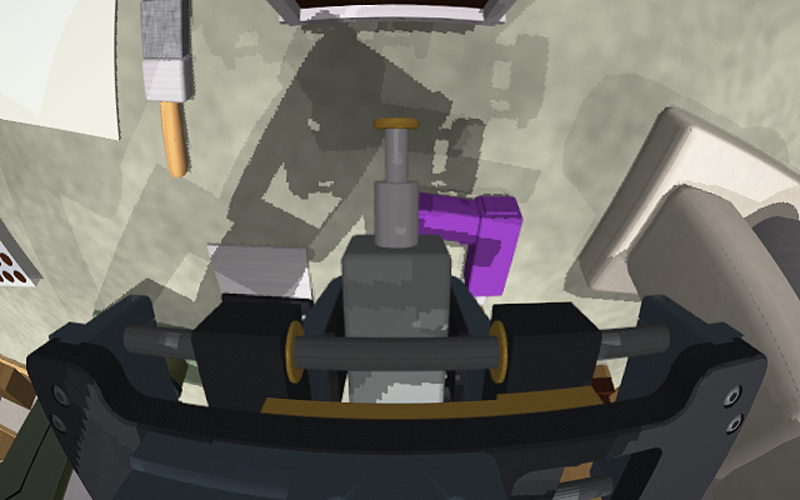

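View pics/s5.png

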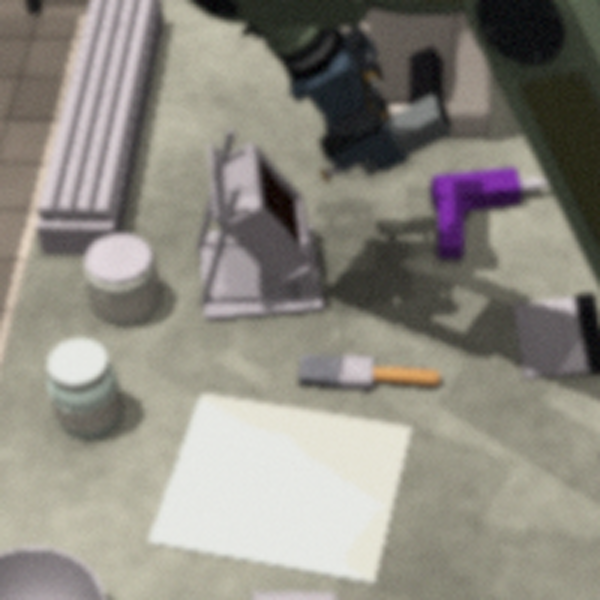

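View pics/t5.png

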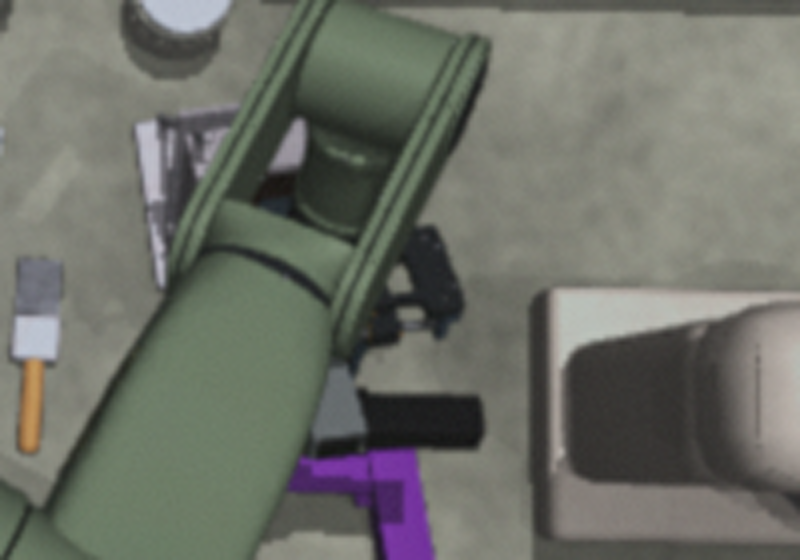

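Tip is at (3.6, -1.8, 62.6) in the panel frame, and the barrel is square. I'll centre it and advance to about 5 mm in front of the bars' plane.

arm_command(series=[0.0119,0.0024,-0.008,0,0,0,0.0119,0.0024,-0.008,0,0,0,0.0119,0.0024,-0.008,0,0,0,0.0119,0.0024,-0.008,0,0,0,0.0119,0.0024,-0.008,0,0,0,0.0119,0.0024,-0.008,0,0,0,0.0119,0.0024,-0.008,0,0,0,0.0119,0.0024,-0.008,0,0,0,0.0119,0.0024,-0.008,0,0,0,0.0119,0.0024,-0.008,0,0,0,0,0,0,0,0,0,0,0,0,0,0,0,0,0,0,0,0,0])

```text
time_s: 9.55
ee_pos: [524.0, -359.0, 163.5]
ee_rot: [-180.0, 30.0, 9.2]
force: [-0.6, -0.7, -3.0]
gripper_width: 41.6
```

Run:
```python
from h import *
import pickle
tipinfo();P=panelR();F=[]
for i in range(6):
    d=grab("wrist");F.append(P.T@env.state()["force"])
print("mean F panel",np.mean(F,0),np.std(F,0))
save(d,"w6",(230,0,410,140),4);pickle.dump(d,open("w6.pkl","wb"))
tipinfo()
```

```text
t 9.55 tcp [ 524.  -359.   163.5] rot [-179.97   30.      9.21] tip in panel [-1.78  0.66  3.23] gunx in panel [-0. -0. -1.] F panel [-2.9  -0.59 -0.89] q [-26.83  39.08  69.25 -17.2   96.42  55.81] w 41.60396937832858
mean F panel [-2.14 -0.05 -1.47] [0.61 0.38 0.35]
t 9.85 tcp [ 523.98 -359.02  163.64] rot [-179.98   29.98    9.2 ] tip in panel [-1.63  0.62  3.32] gunx in panel [ 0. -0. -1.] F panel [-2.77  0.11 -1.06] q [-26.83  39.06  69.26 -17.19  96.4   55.81] w 42.122409268885
```

View pics/w6.png

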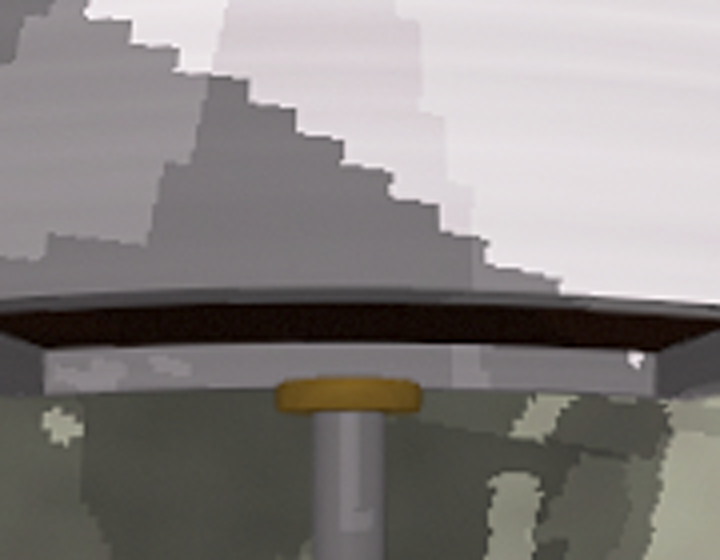

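Run:
```python
from h import *
import pickle
d=pickle.load(open("w6.pkl","rb"));P=panelR()
def onpx(uv,x):
    o,r=ray(d,uv);o=P.T@(o-PC);r=P.T@r;return o+r*(x-o[0])/r[0]
for v in (343,348,388,392):print(v,onpx((230+350/4,v/4),-50))
for u in(45,655):print(u,onpx((230+u/4,390/4),-50))
d4=d
d=pickle.load(open("w4.pkl","rb"))
for v in (204,208,222):print(v,onpx((230+340/4,v/4),-50))
```

```text
343 [-50.     0.12  -7.84]
348 [-50.     0.13  -7.01]
388 [-50.     0.14  -0.43]
392 [-50.     0.14   0.23]
45 [-50.    50.08  -1.58]
655 [-50.   -49.82  -1.4 ]
204 [-50.    -0.77  -8.06]
208 [-50.    -0.78  -5.94]
222 [-50.    -0.84   1.41]
```

The slab depth seen in two views is about 7.3 mm: its edge in the wrist zoom is at row 346 and the frame's front edge at row 390. I'll advance 14 mm slowly and expect about 3 mm of compression.

arm_command(series=[0.0023,0.0004,-0.001,0,0,0,0.0023,0.0004,-0.001,0,0,0,0.0023,0.0004,-0.001,0,0,0,0.0023,0.0004,-0.001,0,0,0,0.0023,0.0004,-0.001,0,0,0,0.0023,0.0004,-0.001,0,0,0,0.0023,0.0004,-0.001,0,0,0,0.0023,0.0004,-0.001,0,0,0,0.0023,0.0004,-0.001,0,0,0,0.0023,0.0004,-0.001,0,0,0,0.0023,0.0004,-0.001,0,0,0,0.0023,0.0004,-0.001,0,0,0,0.0023,0.0004,-0.001,0,0,0,0.0023,0.0004,-0.001,0,0,0,0,0,0,0,0,0,0,0,0,0,0,0])

```text
time_s: 11.18
ee_pos: [536.6, -356.7, 157.7]
ee_rot: [-179.9, 30.1, 9.2]
force: [-3.6, 0.1, -1.7]
gripper_width: 41.9
```

```bash
cat > chk.py <<'E'
from h import *
import pickle,sys
n=sys.argv[1];P=panelR();F=[]
for i in range(6):
    d=grab("wrist");F.append(P.T@env.state()["force"])
print("mean F panel",np.mean(F,0),np.std(F,0))
save(d,n,(230,0,410,140),4);pickle.dump(d,open(n+".pkl","wb"))
tipinfo()
E
python3 chk.py w7
```

```text
mean F panel [-3.32  0.02  2.53] [0.42 0.53 0.37]
t 11.4833 tcp [ 536.93 -356.69  157.85] rot [-179.97   29.99    9.21] tip in panel [ -0.09   0.84 -10.96] gunx in panel [ 0. -0. -1.] F panel [-4.   -0.55  1.94] q [-26.24  40.29  67.68 -16.96  96.91  56.24] w 42.067610814113266
```

View pics/w7.png

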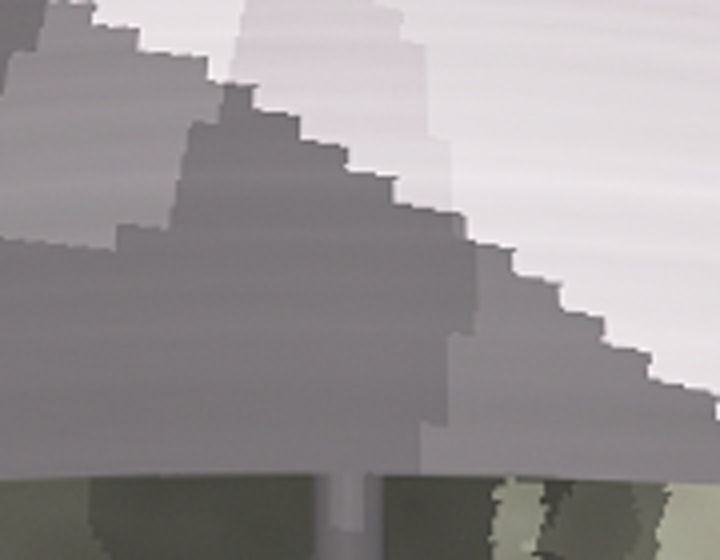

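arm_command(series=[-0.0021,-0.0004,0.0012,0,0,0,-0.0021,-0.0004,0.0012,0,0,0,-0.0021,-0.0004,0.0012,0,0,0,-0.0021,-0.0004,0.0012,0,0,0,-0.001,-0.0002,0.0006,0,0,0,0,0,0,0,0,0,0,0,0,0,0,0])

```text
time_s: 12.07
ee_pos: [533.4, -357.3, 160.0]
ee_rot: [-180.0, 30.0, 9.2]
force: [-2.2, -0.7, -1.7]
gripper_width: 41.7
```

```bash
sed -i 's/range(6)/range(12)/' chk.py; python3 chk.py w8
```

```text
mean F panel [-2.05  0.3   1.01] [0.45 0.33 0.32]
t 12.6667 tcp [ 533.32 -357.38  159.98] rot [-179.97   29.98    9.22] tip in panel [-0.05  0.75 -6.72] gunx in panel [ 0. -0. -1.] F panel [-1.55  0.02  0.63] q [-26.41  39.92  68.09 -17.02  96.81  56.09] w 42.262675791835406
```

View pics/w8.png

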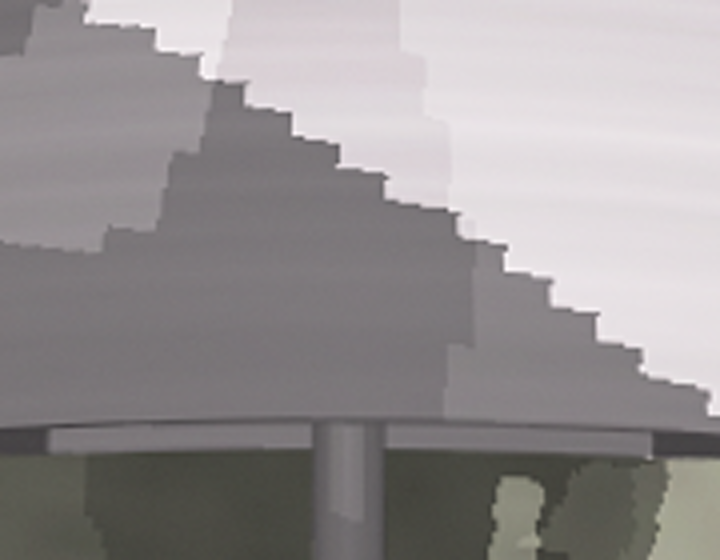

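arm_command(series=[-0.0021,-0.0004,0.0012,0,0,0,-0.0021,-0.0004,0.0012,0,0,0,0,0,0,0,0,0,0,0,0,0,0,0])

```text
time_s: 13.0
ee_pos: [531.9, -357.7, 160.8]
ee_rot: [-180.0, 29.9, 9.2]
force: [-0.1, -0.5, -1.5]
gripper_width: 42.4
```

```bash
python3 chk.py w9
```

```text
mean F panel [-2.06  0.23 -1.14] [0.45 0.55 0.56]
t 13.6 tcp [ 531.57 -357.72  160.91] rot [-179.97   29.98    9.22] tip in panel [-0.16  0.7  -4.71] gunx in panel [ 0. -0. -1.] F panel [-2.73 -0.45 -1.82] q [-26.49  39.76  68.29 -17.06  96.77  56.03] w 41.93885036288654
```

View pics/w9.png

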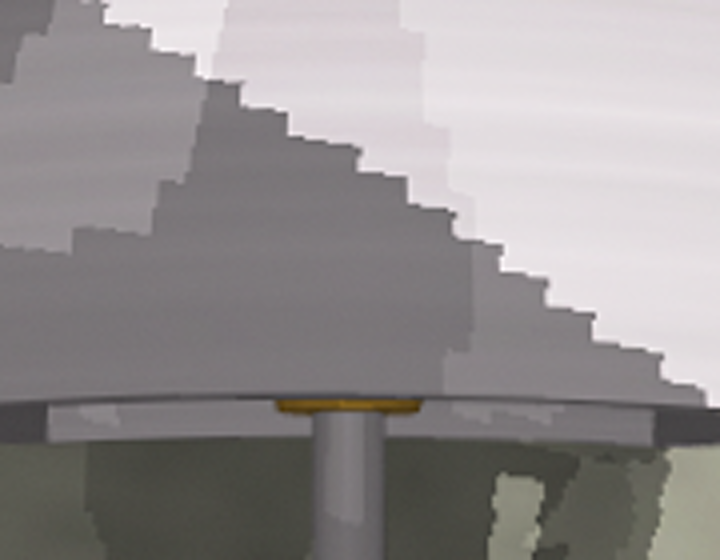

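Contact lies between nominal z -4.7 (free, F≈-1.1) and -6.7 (F≈+1.0, about 2.2 N up). I'll advance 9 mm to a nominal -13.7, then hold.

arm_command(series=[0.0021,0.0003,-0.0012,0,0,0,0.0021,0.0003,-0.0012,0,0,0,0.0021,0.0003,-0.0012,0,0,0,0.0021,0.0003,-0.0012,0,0,0,0.0021,0.0003,-0.0012,0,0,0,0.0021,0.0003,-0.0012,0,0,0,0.0021,0.0003,-0.0012,0,0,0,0.0021,0.0003,-0.0012,0,0,0,0.0021,0.0003,-0.0012,0,0,0,0,0,0,0,0,0,0,0,0,0,0,0,0,0,0,0,0,0])

```text
time_s: 14.6
ee_pos: [538.9, -356.6, 156.6]
ee_rot: [-180.0, 30.0, 9.2]
force: [-3.1, 0.3, 0.3]
gripper_width: 41.9
```

```bash
python3 chk.py w10
```

```text
mean F panel [-2.03  0.87  2.66] [0.62 0.56 0.48]
t 15.2 tcp [ 539.07 -356.64  156.57] rot [-179.97   30.      9.22] tip in panel [ -0.14   0.55 -13.45] gunx in panel [ 0. -0. -1.] F panel [-2.67  1.39  2.35] q [-26.17  40.53  67.41 -16.93  96.97  56.29] w 41.65504067859379
```

View pics/w10.png

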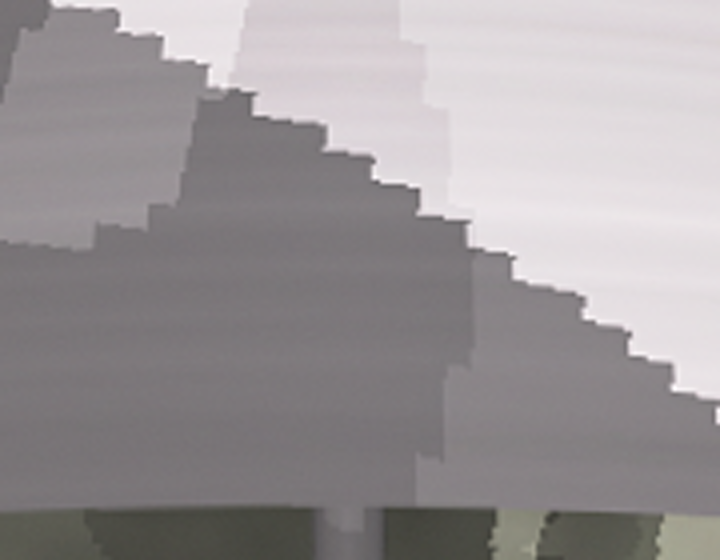

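Force is up 4.0 N over free, which matches half compression. Holding.

arm_command(series=[0,0,0,0,0,0,0,0,0,0,0,0,0,0,0,0,0,0,0,0,0,0,0,0,0,0,0,0,0,0,0,0,0,0,0,0,0,0,0,0,0,0,0,0,0,0,0,0,0,0,0,0,0,0,0,0,0,0,0,0,0,0,0,0,0,0,0,0,0,0,0,0,0,0,0,0,0,0,0,0,0,0,0,0,0,0,0,0,0,0,0,0,0,0,0,0,0,0,0,0,0,0,0,0,0,0,0,0,0,0,0,0,0,0,0,0,0,0,0,0])

```text
time_s: 16.87
ee_pos: [539.1, -356.6, 156.6]
ee_rot: [-180.0, 30.0, 9.2]
force: [-4.0, 0.1, -1.1]
gripper_width: 42.2
```

```bash
python3 chk.py w11
python3 - <<'E'
import pickle,cv2,numpy as np
ims=[cv2.cvtColor(pickle.load(open(n+".pkl","rb"))["frame"][90:210,270:370],cv2.COLOR_RGB2BGR) for n in("w6","w11")]
cv2.imwrite("pics/cmp.png",cv2.resize(np.hstack(ims),None,fx=4,fy=4))
E
```

```text
mean F panel [-2.24  0.95  2.39] [0.47 0.41 0.45]
t 17.4667 tcp [ 539.09 -356.63  156.57] rot [-179.97   29.99    9.22] tip in panel [ -0.12   0.55 -13.46] gunx in panel [ 0. -0. -1.] F panel [-3.23  0.55  2.33] q [-26.17  40.53  67.41 -16.93  96.97  56.29] w 41.82472263521545
```

View pics/cmp.png

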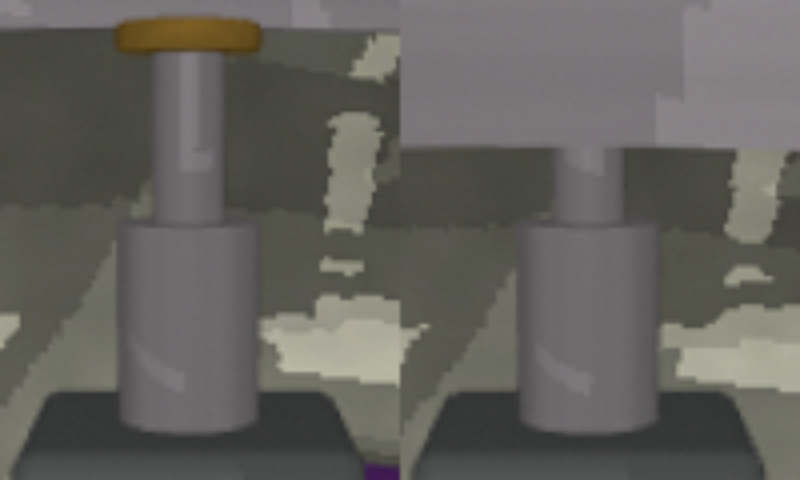

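The left/right comparison shows the barrel and tube front at the same pixels before and during the press, so the gun hasn't slipped in the grip. It has been held for about 3 s at roughly 3.8 N. Retreating along the barrel axis.

arm_command(series=[-0.005,-0.0008,0.003,0,0,0,-0.0107,-0.0018,0.0063,0,0,0,-0.0107,-0.0018,0.0063,0,0,0,-0.0107,-0.0018,0.0063,0,0,0,-0.0107,-0.0018,0.0063,0,0,0,-0.021,-0.0035,0.0125,0,0,0,-0.021,-0.0035,0.0125,0,0,0,-0.021,-0.0035,0.0125,0,0,0,-0.021,-0.0035,0.0125,0,0,0,-0.021,-0.0035,0.0125,0,0,0,-0.02,-0.004,0.06,0.0135,-0.0822,0,-0.02,-0.004,0.06,0.0135,-0.0822,0,-0.02,-0.004,0.06,0.0135,-0.0822,0,-0.02,-0.004,0.06,0.0135,-0.0822,0,-0.02,-0.004,0.06,0.0135,-0.0822,0,-0.02,-0.004,0.06,0.0135,-0.0822,0,-0.02,-0.004,0.06,0.0135,-0.0822,0,-0.02,-0.004,0.06,0.0135,-0.0822,0,0,0,0,0,0,0,0,0,0,0,0,0])

```text
time_s: 19.13
ee_pos: [412.4, -379.9, 386.9]
ee_rot: [179.9, -0.1, 9.1]
force: [-0.8, 0.6, -2.9]
gripper_width: 41.7
```

arm_command(series=[0.0312,0.0742,-0.033,0,0,-0.0365,0.0312,0.0742,-0.033,0,0,-0.0365,0.0312,0.0742,-0.033,0,0,-0.0365,0.0312,0.0742,-0.033,0,0,-0.0365,0.0312,0.0742,-0.033,0,0,-0.0365,0.0312,0.0742,-0.033,0,0,-0.0365,0.0312,0.0742,-0.033,0,0,-0.0365,0.0312,0.0742,-0.033,0,0,-0.0365,0.0312,0.0742,-0.033,0,0,-0.0365,0.0312,0.0742,-0.033,0,0,-0.0365,0.0312,0.0742,-0.033,0,0,-0.0365,0.0312,0.0742,-0.033,0,0,-0.0365,0.0312,0.0742,-0.033,0,0,-0.0365,0.0312,0.0742,-0.033,0,0,-0.0365,0,0,0,0,0,0,0,0,0,0,0,0,0,0,0,0,0,0,0,0,0,0,0,0])

```text
time_s: 20.63
ee_pos: [588.2, 35.3, 199.5]
ee_rot: [-180.0, 0.1, -13.8]
force: [-0.5, -0.2, -2.0]
gripper_width: 41.9
```

arm_command(series=[0,0,-0.06,0,0,0,0,0,-0.07,0,0,0,0,0,-0.07,0,0,0,0,0,-0.07,0,0,0,0,0,-0.06,0,0,0,0,0,-0.05,0,0,0,0,0,-0.035,0,0,0,0,0,-0.02,0,0,0,0,0,0,0,0,0,0,0,0,0,0,0,0,0,0,0,0,0,0,0,0,0,0,0])

```text
time_s: 21.63
ee_pos: [589.7, 35.7, 27.5]
ee_rot: [-179.9, -0.1, -13.8]
force: [-0.3, 0.5, -2.2]
gripper_width: 41.8
```

Run:
```python
from h import *
s=env.state();print(s["ee_pos"],s["ee_rot"],s["force"])
```

```text
[589.67  35.74  27.45] [-179.87   -0.15  -13.78] [-0.31  0.53 -2.15]
```

Now 10 mm down slowly, to 17.5.

arm_command(series=[0,0,-0.004,0,0,0,0,0,-0.004,0,0,0,0,0,-0.004,0,0,0,0,0,-0.004,0,0,0,0,0,-0.003,0,0,0,0,0,-0.003,0,0,0,0,0,-0.002,0,0,0,0,0,0,0,0,0,0,0,0,0,0,0,0,0,0,0,0,0,0,0,0,0,0,0,0,0,0,0,0,0])

```text
time_s: 22.63
ee_pos: [588.7, 35.9, 17.0]
ee_rot: [-179.9, -0.0, -13.8]
force: [-1.8, 0.2, 6.2]
gripper_width: 41.9
```

The force rose from -2 to +6 N, so the gun rests on the mat. Letting go.

arm_command(series=[0,0,0.001,0,0,0,0,0,0,0,0,0,0,0,0,0,0,0,0,0,0,0,0,0,0,0,0,0,0,0,0,0,0,0,0,0,0,0,0,0,0,0,0,0,0,0,0,0,0,0,0,0,0,0,0,0,0,0,0,0,0,0,0,0,0,0,0,0,0,0,0,0], hand=1)

```text
time_s: 23.63
ee_pos: [588.7, 35.9, 16.9]
ee_rot: [-179.9, -0.0, -13.8]
force: [-0.4, 0.0, 0.4]
gripper_width: 91.0
```

arm_command(series=[0,0,0.01,0,0,0,0,0,0.03,0,0,0,0,0,0.05,0,0,0,0,0,0.07,0,0,0,0,0,0.08,0,0,0,0,0,0.08,0,0,0,0,0,0.08,0,0,0,0,0,0.08,0,0,0,0,0,0.08,0,0,0,0,0,0.08,0,0,0,-0.05,0,0.05,0,0,0,-0.07,0,0,0,0,0,-0.07,0,0,0,0,0,-0.05,0,0,0,0,0,0,0,0,0,0,0,0,0,0,0,0,0,0,0,0,0,0,0])

```text
time_s: 25.05
ee_pos: [493.4, 35.9, 293.2]
ee_rot: [-179.9, -0.1, -13.8]
force: [0.2, -1.0, 0.3]
gripper_width: 91.3
```

Run:
```python
from h import *
d=grab("wrist");save(d,"w12",None,1.25);t=grab("top");save(t,"t12",(240,130,440,240),4);print(env.state()["time_s"],env.state()["force"])
s=grab("side");save(s,"s12",(220,60,420,260),3)
```

```text
25.15 [ 1.29 -0.14  0.21]
```

View pics/w12.png

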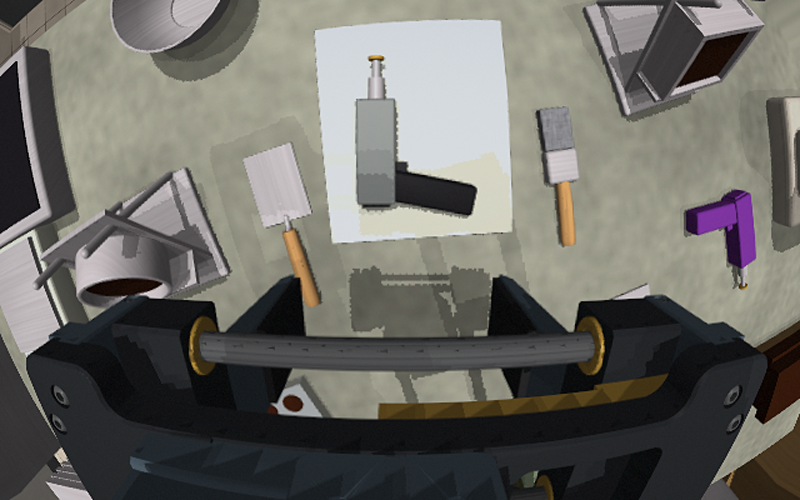

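View pics/s12.png

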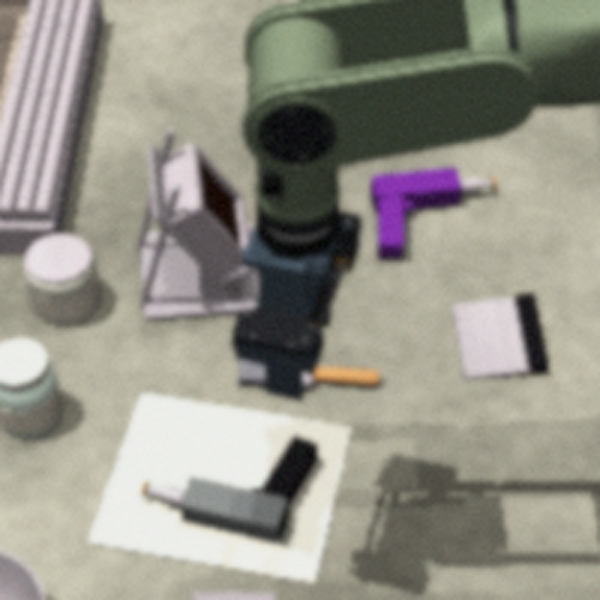

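The gun lies flat on its mat with the tip at (376,58) and the handle at (440,190), probe extended. Spatula and brush look unmoved, and the gripper is clear. Handing in.

Run:
```python
from workcell import env
print(env.job_done())
```

```text
the job is handed in; nothing more can be done
None
```

I picked up the thermometer, pressed its tip on the chocolate in the square frame and held it there for about 3 s. Then I laid it back flat on its mat, let go, and handed the job in at about 25 s of the 70 s allowed.

- **Press position:** by the arm's own pose and my camera fix of the frame, the tip was within about 1 mm of the middle and the barrel square to the frame. The frame's position was only known to about 3 mm, since the wrist and top views differed by that much.
- **Spring:** I found the surface by stepping in and out and watching the force, which put it about 5 to 7 mm behind the bars; the camera had suggested 7 mm. That makes the spring pushed in roughly 7 to 9 mm, and the force of about 4 N above free agrees.
- **A reading that disagreed:** at an earlier 14 mm advance the force pointed to about 8 mm of compression, but the travel gave only about 4 mm. Stepping back and re-feeling the surface settled it. The force readings are noisy, by about 0.5 N.
- **Not seen directly:** during the press the brass tip was hidden behind the frame's top bar, so I could not see the compression itself. The barrel and tube stayed at the same pixels, so the gun did not slip in the grip.
- **At the end:** the pictures show the gun flat on its mat with the probe extended, close to where it started. The gripper is open and clear (91 mm), and the spatula and brush look unmoved.

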